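# Unload the board test fixture onto the leaning rack

## Task

Swing the test fixture's lid all the way up and ease it back onto its stop, without letting it drop either way, and leave it open. Then take the driver board out by its edges and lean it gently in the middle of the free half of the rack, component side outwards and long side up the slope, lower edge on the rubber ledge and flat against both rods, well clear of the board already there. Disturb nothing else on the bench.

Things in the scene. Friction and masses are not known exactly. Their poses are not given: they have to be found in the camera images.
- fixture: Clamshell board-test fixture, fixed: aluminium box 215 x 220 mm, dark grey top plate at z 75 mm. Origin under it on the mat; x from its front (pull-bar side) to its hinge side, y along the hinge, z up. Two stop posts with rubber buffers stand behind the hinge. Lid: frame with clear window, 196 mm wide, 8 mm thick, reaching 150 mm from the hinge line; four push rods hang 33 mm under it.
- nest (a point): Nest centre at the board's underside: fixture x -12, y 0, z 95 mm, axes as the fixture's. The board lies on four pillars with 20 mm of air under it. Black corner pieces, up to 6 mm above this point, enclose its four corners with 2 mm play (lift it straight up); they start 43 mm from the centre in x, so the middles of the long sides are free.
- lid (a joint): Lid angle, rad: 0 shut, grows as the lid swings up about its hinge; stop at 1.80, past upright, where its own weight keeps it on the rubber buffers. The hinge is nearly free: let go below 1.57 it falls shut, let go above it drops onto the stop. Lid 0.55 kg (may differ by a third); about 3 N at the bar lifts it.
- hinge (a point): Point on the hinge line, middle of the lid's width: fixture x 85, y 0, z 136 mm. Axes as the fixture's; the lid turns about y.
- lid_bar (a point): Middle of the lid's round pull bar: 12 mm diameter, 116 mm long along y, posts 52 mm either side of the middle; 190 mm from the hinge line, 40 mm beyond the lid's front edge, level with the hinge when shut. Free all round; it can turn between the fingers. Moves with the lid; x points from the bar to the hinge, y along the bar.
- board: LED driver board to be moved, 100 (x) x 60 (y) x 3 mm, 0.12 kg (may differ by a third), green; components on top (+z) up to 22 mm high, none within 4 mm of the long edges; bare flat underside. Origin: centre of its underside. Starts in the nest, long side along the fixture's x.
- rack: Leaning rack, fixed: base plate 165 x 260 mm, top at z 42 mm; origin under it on the mat; x from its open front to its back, y left, z up. A level rubber ledge, top at z 50 mm, runs from x -53 to -3 mm over y -123 to 123 mm. Each half (middles at y -58 and 58 mm) has its own slanting back on it: two level rods, 8 mm thick, 110 mm long along y, on a spine 14 mm wide behind them.
- bay (a point): Rack x 5, y 58, z 93.3 mm, rack axes: where the origin of a board leaning in the free half belongs when that back is in its middle position. The plane of its rods slopes 60 deg above level, top to the rack's back. That back is clamped anywhere up to 10 mm nearer or farther along rack x, and no pose tells where: feel for it.
- finished_board: An identical finished board, loose, leaning in the other half of the rack (origin at rack x 5, y about -58, z 93 mm), 56 mm of air between it and a board in the middle of the free half. Lower edge on the ledge, underside flat on rods that touch it 18 and 82 mm up its slope, as the free half's rods will.
- screwdriver: screwdriver, 150 mm, black handle, lying on the mat between fixture and rack (bystander)
- brush: flat brush with wooden handle, 170 mm, lying on the mat (bystander)
- tape_roll: roll of amber tape lying flat, 90 mm across, 19 mm high (bystander)
- dispenser: pale plastic dispenser bottle, 60 mm across, 120 mm high, standing (bystander)
- meter: black hand-held multimeter lying on its back, 155 x 78 x 41 mm (bystander)
- parts_tray: black four-compartment parts tray, 130 x 100 x 35 mm (bystander)
- paste_jar: white screw-top jar, 56 mm across, 55 mm high, standing (bystander)

How it is judged:
By the outcome, as a careful person would: the job done as asked, in the order asked, and still so for the second after the job is handed in, with the robot touching nothing.
It also fails if it takes over 67 s, if anything falls off the work surface, if the arm or the gripper's body presses on something with over 40 N, if the wrist force passes 120 N, or if a joint passes its speed limit or range.

## Robot

A 6-joint arm with a two-finger parallel gripper is mounted at the origin on the work surface. World frame = base frame: x ahead of the robot, y to its left, z up, the work surface at z = 0. Lengths are in mm, angles in rad, forces in N, time in s.
With the tool pointing down it reaches from about 325 to 900 mm from the base axis. Payload 3.5 kg.
Tool frame: the origin (TCP) lies on the centre line of the jaws, within the pads' length; the fingertips stand 8 mm ahead of it and the grasp point (between the pads) lies 11 mm behind it; z points along the fingers, y is the line along which they close (so a half turn about z gives the same grasp; the last joint's range is limited). The gripper opens to 85 mm and grips with 20 to 120 N. Pads are 22 mm wide; open, the fingers measure 114 mm over their backs; the gripper's body (76 mm by 85 mm) begins 54 mm behind the grasp point. The pads swing forward as they close: fully open they stand 13 mm farther back than shut.
Start: joints at [1, 0.276, -0.026, 1.268, 0, 1.467], TCP at [281.833, 557.846, 239.313] pointing down, gripper open.
Joint ranges: [-3.12, 3.12], [-0.85, 1.88], [-1.08, 1.24], [-1.95, 2.15], [-1.57, 1.53], [-3.14, 3.14]. Speed limits (rad/s): [2.57, 2.57, 3.14, 3.14, 3.14, 3.14].

## Interface

Orientations are given as a rotation vector (axis times angle).
In Python, from bench import manip gives the robot as it stands. Calls block until the motion is done:
- manip.move_pose(position, orientation): joint-space move of the TCP to a pose.
- manip.move_straight(position, orientation=None, vel=150): straight line of the TCP; orientation=None keeps the orientation; vel is the mean speed in mm/s.
- manip.goto_joints(angles): joint-space move.
- manip.command_gripper(opening, effort=None): opening from 0.0 (shut) to 1.0 (fully open); effort is the grip in N (None keeps the last); returns when the fingers have stopped.
- manip.wait(seconds).
- manip.inverse_kinematics(position, orientation): joint angles nearest the present ones, or None.
- manip.camera(name): name is "scene" or "top" or "wrist"; returns (picture, depth): 400x640x3 uint8, red, green, blue; 400x640 float32, mm along the optical axis (not along the pixel's ray), 0 where there is no reading.
- manip.camera_params(name): a dict with "fx", "fy", "cx", "cy" (pixels), "world_to_cam" (4x4, takes a point from world to camera coordinates); the wrist camera has in their place "tool_from_camera" (4x4, takes a point from camera to tool coordinates, whose origin is the TCP and whose axes are the flange's). Camera axes: x right, y up, looking along -z (the intrinsics and any distortion apply to the point x, -y, -z); pixel columns grow to the right and rows downward; lengths in mm; the calibration is good to about 2 mm. A picture is of the moment at which its call begins: read the wrist's pose just before it. camera_params takes no time and is no camera call.
A pose or a line that the arm cannot do raises manip.MotionError and nothing moves.
- manip.finish_job(): hands the job in; it is judged then, once.
Trained networks look in the newest picture that a camera, given by its name, has taken for a name from the list of things; names that differ only in an ending like _2 or _b are one class to them, and where a whole thing is asked for, a point or a joint stands for the part that bears it (a point fixed in the world has none). Each returns a list of dicts, best first, with "score" (0 to 1); they miss things now and then, are a little off and sometimes report something else, mostly with a low value. They report only what shows in the picture. A call takes as long as a camera call.
- manip.look_for(camera, name): "at" ([row, column] as shares, 0 to 1, of the picture: columns of its width, rows of its height, amid what is visible of it).
- manip.trace(camera, name): "pixels" (400x640 bool, what is visible of it) and "at" ([row, column] as shares, 0 to 1, of the picture: columns of its width, rows of its height, amid what is visible of it).
- manip.spot_point(camera, name): "at" ([row, column] as shares, 0 to 1, of the picture: columns of its width, rows of its height: a listed point, or the origin of a listed thing).
Readings, each from a call of its own:
- manip.read_t(): time.
- manip.read_joint_pos(): joint angles.
- manip.read_qvel(): joint speeds.
- manip.read_joint_torque(): joint torques, N m.
- manip.read_tcp_pos(): TCP position.
- manip.read_eef_rot(): TCP orientation.
- manip.read_ft_force(): force on the tool from outside, world axes, zero at the start.
- manip.read_wrist_torque(): the same for the moment, N m.
- manip.read_gripper_width(): opening from 0.0 (shut) to 1.0 (fully open).
- manip.read_finger_force(): force on a finger pad.
Only numpy, scipy, OpenCV 4.12 (cv2) and the standard library are available. Lean on these libraries where they do the work, as an engineer would, in place of code of your own. Each camera call takes 0.05 s, during which the arm holds its last target. There are 200 camera calls.

## Working session

There is one attempt and no reset: what is moved stays moved. The work goes in short steps, each a Python script; the robot and the scene stay as the last script left them, time stands still between calls to the robot, and variables do not carry over. Pictures are saved under pics/ and viewed, at most 10 in all, crops included, and the job is handed in when it is done.

```bash
ls; mkdir -p pics
python3 - <<'E'
from bench import manip as m
import cv2,numpy as np
for c in("scene","top"):
    p,d=m.camera(c); cv2.imwrite(f"pics/{c}0.png",p[:,:,::-1]); 
    k=m.camera_params(c); print(c,{a:(np.round(b,3).tolist() if not isinstance(b,str) else b) for a,b in k.items()})
    for n in("fixture","nest","hinge","lid_bar","board","rack","bay","finished_board"):
        try: print(n,[(np.round(r["at"],4).tolist(),round(r["score"],2)) for r in m.spot_point(c,n)[:2]])
        except Exception as e: print(n,e)
print(m.camera_params("wrist"))
print(m.read_t(),m.read_eef_rot(),m.read_ft_force())
E
```

```text
bench.py
pics
scene {'fx': 391.082, 'fy': 391.082, 'cx': 320.153, 'cy': 197.869, 'world_to_cam': [[-0.801, 0.598, 0.015, 347.909], [-0.504, -0.688, 0.522, 187.752], [0.323, 0.411, 0.853, -1398.227], [0.0, 0.0, 0.0, 1.0]]}
fixture [([0.6522, 0.5295], 0.66), ([0.562, 0.5859], 0.47)]
nest []
hinge [([0.644, 0.4969], 0.94)]
lid_bar [([0.5615, 0.5867], 0.66)]
board []
rack [([0.4277, 0.4228], 0.84)]
bay [([0.4123, 0.4317], 0.75)]
finished_board []
top {'fx': 428.81, 'fy': 428.81, 'cx': 315.046, 'cy': 200.952, 'world_to_cam': [[-0.006, -1.0, 0.001, 7.801], [0.998, -0.006, 0.055, -466.203], [-0.055, 0.002, 0.998, -1453.851], [0.0, 0.0, 0.0, 1.0]]}
fixture [([0.483, 0.4184], 0.59)]
nest [([0.4765, 0.417], 0.59)]
hinge [([0.41, 0.4056], 0.61)]
lid_bar [([0.563, 0.3981], 0.66)]
board []
rack [([0.4788, 0.5931], 0.79), ([0.562, 0.3923], 0.44)]
bay [([0.4817, 0.5742], 0.58)]
finished_board [([0.507, 0.493], 0.66), ([0.4683, 0.6289], 0.54)]
{'fx': 325.7653268259562, 'fy': 325.7653268259562, 'cx': 314.04220446990746, 'cy': 199.28857601771892, 'tool_from_camera': array([[ 5.49001198e-04,  9.52831195e-01,  3.03500268e-01,
         7.81908413e+01],
       [ 9.99999833e-01, -5.78650859e-04,  7.76106047e-06,
         3.14516396e-01],
       [ 1.83015671e-04,  3.03500213e-01, -9.52831353e-01,
        -1.34628226e+02],
       [ 0.00000000e+00,  0.00000000e+00,  0.00000000e+00,
         1.00000000e+00]])}
0.9 [7.28135299e-01 3.05600255e+00 9.15695435e-05] [ 0.01742819 -0.32576852 -0.29953521]
```

View pics/scene0.png

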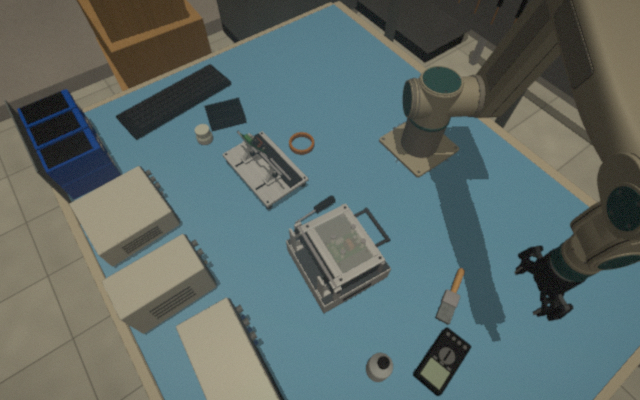

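View pics/top0.png

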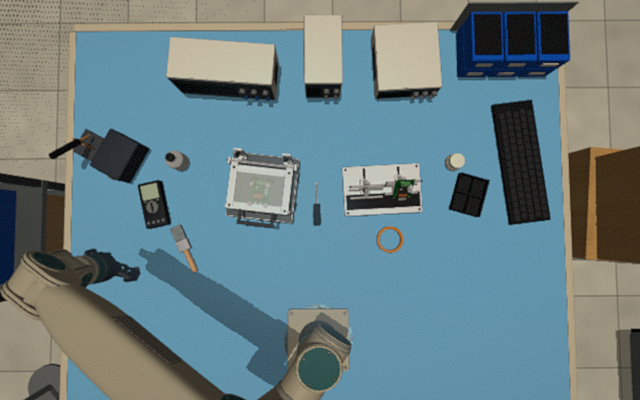

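```bash
cat > h.py <<'E'
from bench import manip as m
import numpy as np, cv2
from scipy.spatial.transform import Rotation as R
def cam(c):
    k=m.camera_params(c)
    if c=="wrist":
        T=np.eye(4);T[:3,:3]=R.from_rotvec(m.read_eef_rot()).as_matrix();T[:3,3]=m.read_tcp_pos()
        W=T@k["tool_from_camera"]
    else: W=np.linalg.inv(k["world_to_cam"])
    return k,W
def ray(k,W,u,v):
    return W[:3,3],W[:3,:3]@np.array([(u-k["cx"])/k["fx"],-(v-k["cy"])/k["fy"],-1.])
def atz(k,W,u,v,z):
    o,d=ray(k,W,u,v); return o+d*(z-o[2])/d[2]
def cloud(k,W,depth):
    v,u=np.mgrid[:400,:640]
    P=np.stack([(u-k["cx"])/k["fx"]*depth,-(v-k["cy"])/k["fy"]*depth,-depth],-1)
    P=P@W[:3,:3].T+W[:3,3]; P[depth<=0]=np.nan; return P
def tri(rays):
    A=0;b=0
    for o,d in rays:
        d=d/np.linalg.norm(d);Q=np.eye(3)-np.outer(d,d);A=A+Q;b=b+Q@o
    return np.linalg.solve(A,b)
E
python3 - <<'E'
from h import *
import cv2
D={}
pts={"hinge":((.644,.4969),(.41,.4056)),"lid_bar":((.5615,.5867),(.563,.3981)),"rack":((.4277,.4228),(.4788,.5931)),"bay":((.4123,.4317),(.4817,.5742)),"fixture":((.6522,.5295),(.483,.4184))}
ks={c:cam(c) for c in("scene","top")}
for n,(a,b) in pts.items(): print(n,tri([ray(*ks["scene"],a[1]*640,a[0]*400),ray(*ks["top"],b[1]*640,b[0]*400)]).round(1))
print({c:m.camera_params(c).keys() for c in ks})
E
```

```text
3  7 44 bench.py
hinge [577.3 179.3 134.4]
lid_bar [386.4 193.7 125.8]
rack [ 492.4 -212.3   10.1]
bay [ 486.9 -164.    92.8]
fixture [494.5 172.2 -21. ]
{'scene': dict_keys(['fx', 'fy', 'cx', 'cy', 'world_to_cam']), 'top': dict_keys(['fx', 'fy', 'cx', 'cy', 'world_to_cam'])}
```
Scene shows fixture at x~490,y~175, bar towards the robot. Rack at x 490, y -212. "intrinsics and any distortion" - no distortion.

The scene shows the fixture left-centre (lid bar at top px ~(255,225), towards the robot). The rack is at px ~(380,190), with its free half on the left and the finished board at px ~(403,188). The screwdriver lies between them at px (317,205). Next I check reach and take wrist views.

Add to h.py:
```python
def ori(yaw,pitch=0,flip=0):
    # tool x along heading yaw, tool z down; pitch tips tool z forward
    return (R.from_euler('z',yaw)*R.from_euler('y',-pitch)*R.from_euler('x',np.pi)*R.from_euler('z',flip)).as_rotvec()
def look(tag,names):
    k,W=cam("wrist"); p,d=m.camera("wrist"); cv2.imwrite(f"pics/{tag}.png",p[:,:,::-1])
    out={}
    for n in names:
        r=m.spot_point("wrist",n)
        if r: out[n]=(r[0]["at"][1]*640,r[0]["at"][0]*400,r[0]["score"])
    np.savez(f"{tag}.npz",p=p,d=d,W=W,**out); 
    return k,W,p,d,out
```

Run:
```python
from h import *
y=-.06
h=np.array([577,180,136.]);u=np.array([np.cos(y),np.sin(y),0])
for nm,p,o in [("bar",h-190*u-[0,0,11],ori(y)),("barflip",h-190*u,ori(y,0,np.pi)),("open",h+43*u+[0,0,180],ori(y)),
  ("nest",h-97*u+[0,0,-45],ori(y,0,np.pi)),("nest0",h-97*u+[0,0,-45],ori(y)),("rack",[487,-164,93],ori(0,np.pi/3)),("rackflip",[487,-164,93],ori(0,np.pi/3,np.pi)),("rackpre",[430,-164,160],ori(0,np.pi/3)),
  ("v1",[440,190,400],ori(y))]:
    q=m.inverse_kinematics(p,o); print(nm,None if q is None else np.round(q,2))
rs={}
for t,p,o in [("w1",[400,220,340],ori(y)),("w2",[500,120,400],ori(y)),("w3",[440,-120,330],ori(0)),("w4",[520,-220,330],ori(0))]:
    m.move_pose(p,o)
    k,W,pc,d,out=look(t,["hinge","lid_bar","board","fixture","nest"] if t<"w3" else ["rack","bay","finished_board"])
    for n,(a,b,s) in out.items(): rs.setdefault(n,[]).append((ray(k,W,a,b),s)); print(t,n,round(a),round(b),round(s,2))
for n,l in rs.items():
    if len(l)>1: print(n,tri([r for r,s in l]).round(1),[round(s,2) for r,s in l])
print(m.read_t())
```

```text
bar [ 0.31  0.03 -0.58  0.96  0.   -2.77]
barflip [ 0.31  0.02 -0.56  0.99  0.    0.37]
open [ 0.18  0.29  0.15  1.43  0.   -2.9 ]
nest [ 0.24  0.21 -0.45  0.91  0.    0.3 ]
nest0 [ 0.24  0.21 -0.45  0.91  0.   -2.84]
rack None
rackflip None
rackpre None
v1 [ 0.27 -0.03 -0.04  1.56  0.   -2.81]
w1 lid_bar 336 181 0.58
w1 fixture 337 82 0.89
w2 hinge 263 93 0.64
w2 lid_bar 263 246 0.78
w2 fixture 138 256 0.71
w2 nest 388 165 0.54
w3 rack 383 113 0.65
w3 bay 352 118 0.85
w3 finished_board 457 108 0.62
w4 rack 312 167 0.61
w4 bay 263 188 0.81
w4 finished_board 360 182 0.59
lid_bar [387.1 196.9 132. ] [0.58, 0.78]
fixture [488.7 214.3 368.4] [0.89, 0.71]
rack [ 494.  -217.2  -14.4] [0.65, 0.61]
bay [ 494.7 -160.9   99.2] [0.85, 0.81]
finished_board [ 504.3 -271.7  105.6] [0.62, 0.59]
11.3083
```

Run:
```python
from h import *
for nm,c in [("rack",[490,-162,93]),("nest",[480,187,97])]:
  for f in (0,np.pi):
    for t in (15,20,25,30,35,40,45,50):
        o=ori(0 if nm=="rack" else -.07,np.radians(t),f)
        zt=R.from_rotvec(o).as_matrix()[:,2]
        q=m.inverse_kinematics(np.array(c)+6*zt,o); q2=m.inverse_kinematics(np.array(c)-80*zt,o)
        print(nm,round(f),t,None if q is None else np.round(q,2),q2 is not None)
a=cv2.imread("pics/w1.png");b=cv2.imread("pics/w3.png")
cv2.imwrite("pics/m1.png",np.vstack([a[:300],b[:300]]))
```

```text
rack 0 15 [-0.51  0.08 -0.65  0.61  0.13  2.64] True
rack 0 20 [-0.54  0.05 -0.71  0.51  0.18  2.63] True
rack 0 25 [-0.57  0.02 -0.77  0.41  0.23  2.62] True
rack 0 30 [-0.6  -0.01 -0.84  0.29  0.29  2.61] True
rack 0 35 [-0.63 -0.02 -0.9   0.18  0.35  2.6 ] True
rack 0 40 [-0.66 -0.02 -0.96  0.05  0.41  2.6 ] True
rack 0 45 [-0.7  -0.01 -1.02 -0.09  0.47  2.61] True
rack 0 50 None False
rack 3 15 [-0.51  0.08 -0.65  0.61  0.13 -0.5 ] True
rack 3 20 [-0.54  0.05 -0.71  0.51  0.18 -0.51] True
rack 3 25 [-0.57  0.02 -0.77  0.41  0.23 -0.53] True
rack 3 30 [-0.6  -0.01 -0.84  0.29  0.29 -0.53] True
rack 3 35 [-0.63 -0.02 -0.9   0.18  0.35 -0.54] True
rack 3 40 [-0.66 -0.02 -0.96  0.05  0.41 -0.54] True
rack 3 45 [-0.7  -0.01 -1.02 -0.09  0.47 -0.53] True
rack 3 50 None False
nest 0 15 [ 0.3   0.08 -0.64  0.61 -0.09 -2.79] True
nest 0 20 [ 0.32  0.05 -0.7   0.5  -0.13 -2.78] True
nest 0 25 [ 0.34  0.02 -0.77  0.38 -0.17 -2.77] True
nest 0 30 [ 0.36 -0.   -0.83  0.26 -0.21 -2.77] True
nest 0 35 [ 0.38 -0.01 -0.89  0.13 -0.25 -2.76] True
nest 0 40 [ 0.4  -0.01 -0.95 -0.01 -0.3  -2.77] True
nest 0 45 [ 0.43  0.01 -1.01 -0.16 -0.34 -2.77] True
nest 0 50 [ 0.45  0.04 -1.06 -0.33 -0.39 -2.79] False
nest 3 15 [ 0.3   0.08 -0.64  0.61 -0.09  0.35] True
nest 3 20 [ 0.32  0.05 -0.7   0.5  -0.13  0.36] True
nest 3 25 [ 0.34  0.02 -0.77  0.38 -0.17  0.37] True
nest 3 30 [ 0.36 -0.   -0.83  0.26 -0.21  0.38] True
nest 3 35 [ 0.38 -0.01 -0.89  0.13 -0.25  0.38] True
nest 3 40 [ 0.4  -0.01 -0.95 -0.01 -0.3   0.37] True
nest 3 45 [ 0.43  0.01 -1.01 -0.16 -0.34  0.37] True
nest 3 50 [ 0.45  0.04 -1.06 -0.33 -0.39  0.35] False
```

View pics/m1.png

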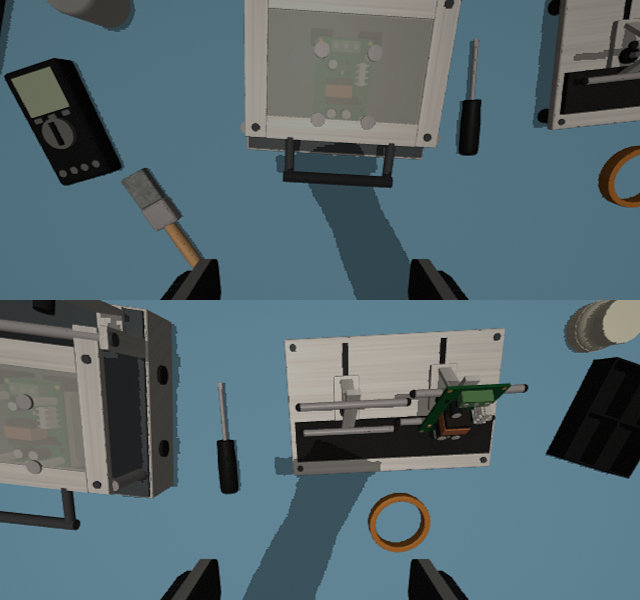

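View pics/w2.png

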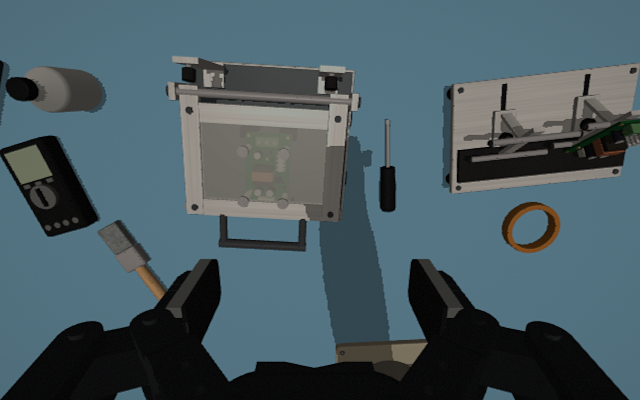

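View pics/w4.png

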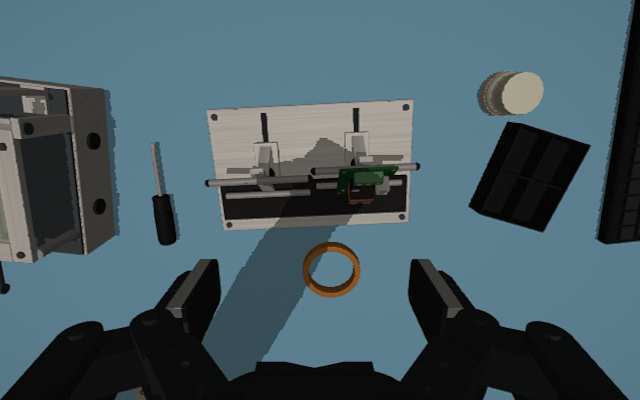

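w1 shows the bar at about (285–391, 180) and w2 shows it at about (220–305, 245). w4 shows the rack plate at corners (208,110)–(412,222), the free half's rods at left, and the finished board at about (367,185). I fit the poses from the depth clouds.

Run:
```python
from h import *
def rect(P): 
    c,s,a=cv2.minAreaRect(P[:,:2].astype(np.float32)); return np.round(c,1),np.round(s,1),round(a,2)
for t in("w1","w2","w3","w4"):
    z=np.load(t+".npz");k=m.camera_params("wrist");P=cloud(k,z["W"],z["d"]).reshape(-1,3);C=z["p"].reshape(-1,3)
    P0=P; ok=~np.isnan(P[:,0]);P=P[ok];C=C[ok]
    print(t,"mat z",np.median(P[(P[:,2]<15)],0).round(1))
    if t<"w3":
        F=P[(P[:,0]>360)&(P[:,0]<640)&(P[:,1]>60)&(P[:,1]<300)]
        L=F[(abs(F[:,2]-140)<5)&(F[:,0]>410)&(F[:,0]<570)]
        print(" lid",len(L),rect(L),np.median(L[:,2]))
        B=F[(F[:,0]<407)&(F[:,2]>125)&(F[:,2]<150)]
        if len(B):
            s=np.polyfit(B[:,1],B[:,0],1);print(" bar",len(B),B.mean(0).round(1),"ymin/max",np.percentile(B[:,1],[1,99]).round(1),"slope",s.round(4),"zmax",np.percentile(B[:,2],[50,95]).round(1))
        T=F[(abs(F[:,2]-75)<6)];print(" plate",len(T),rect(T) if len(T)>20 else"")
        H=F[(F[:,0]>565)&(F[:,0]<600)&(F[:,2]>125)&(F[:,2]<155)]
        if len(H): print(" hinge",len(H),H.mean(0).round(1),np.polyfit(H[:,1],H[:,0],1).round(4),np.percentile(H[:,2],[50,95]))
    else:
        F=P[(P[:,0]>390)&(P[:,0]<610)&(P[:,1]>-370)&(P[:,1]<-60)]
        T=F[abs(F[:,2]-42)<4];print(" base",len(T),rect(T),np.median(T[:,2]).round(1))
    np.save(t+"P.npy",P0)
```

```text
w1 mat z [3.053e+02 2.659e+02 3.000e-01]
 lid 29384 (array([482.1, 184.1]), array([203.2, 151.4]), 86.63) 139.21000310797407
 bar 1392 [392.9 191.6 140.7] ymin/max [138.9 252.1] slope [7.050000e-02 3.793858e+02] zmax [141.  142.7]
 plate 1963 (array([413.8, 192.3]), array([217.8,  16.8]), 83.25)
w2 mat z [3.94e+02 9.42e+01 3.00e-01]
 lid 18060 (array([490. , 174.9]), array([226.1, 160. ]), 89.99) 139.41893400759105
 bar 866 [393.3 191.5 140.5] ymin/max [138.  251.6] slope [7.560000e-02 3.788674e+02] zmax [140.9 142.8]
 plate 4605 (array([512.3, 179.6]), array([216.8, 214.3]), 83.24)
 hinge 2820 [578.  194.6 140.3] [6.010000e-02 5.663072e+02] [140.2971684  142.85160215]
w3 mat z [ 3.316e+02 -1.510e+02  3.000e-01]
 base 15936 (array([ 504.5, -217.7]), array([165.3, 260. ]), 2.82) 42.1
w4 mat z [ 4.936e+02 -2.633e+02  3.000e-01]
 base 14134 (array([ 504.4, -217.8]), array([165. , 260.3]), 2.83) 42.2
```

Run:
```python
from h import *
k=m.camera_params("wrist")
Ps=[np.load(f"w{i}P.npy") for i in(1,2,3,4)]
Ps=[P[~np.isnan(P[:,0])] for P in Ps]
for i in(0,1):
    P=Ps[i]; B=P[(P[:,0]>370)&(P[:,0]<410)&(P[:,2]>138)&(P[:,2]<146)&(P[:,1]>120)&(P[:,1]<260)]
    s=np.array([-.07,0])
    # lower (front) edge: per-y-bin line fit to top-of-bar points, excluding posts
    fit=None
    for it in range(6):
        if it: 
            r=B[:,0]-np.polyval(fit,B[:,1]); Q=B[abs(r)<6]
        else: Q=B[(B[:,1]>152)&(B[:,1]<240)]
        fit=np.polyfit(Q[:,1],Q[:,0],1)
    print("bar",len(Q),fit.round(4),np.percentile(Q[:,1],[0,1,99,100]).round(1),"ztop",Q[:,2].max().round(1))
    print(" hist",[(y,B[abs(B[:,1]-y)<3][:,0].min().round(1),B[abs(B[:,1]-y)<3][:,0].max().round(1)) for y in (145,160,175,190,205,220,235,250) if (abs(B[:,1]-y)<3).any()])
    L=P[(abs(P[:,2]-140)<2.5)&(P[:,1]>60)&(P[:,1]<300)]
    # lid front edge & side edges
    f=[(y,L[(abs(L[:,1]-y)<1.5)&(L[:,0]>412)][:,0].min().round(1)) for y in range(115,270,20) if ((abs(L[:,1]-y)<1.5)&(L[:,0]>412)).any()]
    print(" front",f, np.polyfit(*np.array(f).T,1).round(4))
    for x in range(440,590,20):
        r=L[abs(L[:,0]-x)<1.5][:,1]; print("  x",x,np.percentile(r,[0,1,99,100]).round(1) if len(r) else "")
# rack
rc=np.array([504.45,-217.75]);a=np.radians(2.83);Rr=np.array([[np.cos(a),-np.sin(a)],[np.sin(a),np.cos(a)]])
for i in(2,3):
    P=Ps[i].copy(); P[:,:2]=(P[:,:2]-rc)@Rr
    F=P[(abs(P[:,0])<80)&(abs(P[:,1])<130)&(P[:,2]>46)]
    led=F[(F[:,0]>-50)&(F[:,0]<-10)&(F[:,2]<54)];print("ledge z",np.median(led[:,2]).round(2))
    for y0 in(20,35,80,95,-58,-20,-100):
        S=F[abs(F[:,1]-y0)<4]; S=S[S[:,2]>55]
        for lo,hi in((55,95),(95,160)):
            q=S[(S[:,2]>lo)&(S[:,2]<hi)]
            if len(q): print("w",i+1,"y",y0,len(q),"x",np.percentile(q[:,0],[0,50,100]).round(1),"z",np.percentile(q[:,2],[0,50,100]).round(1))
```

```text
bar 1110 [1.159000e-01 3.689509e+02] [138.3 139.7 252.2 253.8] ztop 143.9
 hist [(145, np.float64(379.7), np.float64(409.9)), (160, np.float64(381.6), np.float64(392.6)), (175, np.float64(383.9), np.float64(394.4)), (190, np.float64(384.2), np.float64(395.6)), (205, np.float64(386.3), np.float64(397.4)), (220, np.float64(388.4), np.float64(399.8)), (235, np.float64(390.6), np.float64(401.3)), (250, np.float64(392.8), np.float64(409.9))]
 front [(115, np.float64(421.5)), (135, np.float64(419.7)), (155, np.float64(426.1)), (175, np.float64(429.0)), (195, np.float64(431.5)), (215, np.float64(433.8)), (235, np.float64(436.0)), (255, np.float64(438.1))] [1.329000e-01 4.048729e+02]
  x 440 [ 91.9  93.6 271.8 276.1]
  x 460 [ 89.5  91.3 284.2 286.2]
  x 480 [ 87.5  89.5 281.8 283.6]
  x 500 [ 84.8  87.1 279.2 281.2]
  x 520 [ 82.4  84.4 276.6 278.6]
  x 540 [ 80.3  82.2 274.4 276.2]
  x 560 [200.2 203.2 273.4 273.8]
  x 580 
bar 665 [1.1550e-01 3.6975e+02] [137.8 139.2 252.  253.4] ztop 144.1
 hist [(145, np.float64(379.0), np.float64(408.7)), (160, np.float64(381.8), np.float64(392.5)), (1
[... 1566 characters left out ...]
 4 y 20 52 x [ 4.   7.9 11.1] z [120.2 122.6 124.3]
w 4 y 35 44 x [-28.5 -24.1 -21.2] z [62.2 66.9 69.5]
w 4 y 35 57 x [ 3.3  7.8 11.2] z [119.2 122.5 124.2]
w 4 y 80 38 x [-27.2 -23.9 -20.7] z [64.4 67.  69.7]
w 4 y 80 58 x [ 3.4  8.  11.1] z [118.1 122.4 124.3]
w 4 y 95 39 x [-28.2 -24.5 -21.2] z [64.5 67.1 69.1]
w 4 y 95 52 x [ 4.4  8.3 11. ] z [118.6 122.3 123.9]
w 4 y -58 137 x [-37.8  29.5  40.6] z [55.  70.3 89.7]
w 4 y -58 339 x [-30.5   8.2  29.3] z [ 98.1 125.6 142. ]
w 4 y -20 41 x [-20.4 -17.1 -13.6] z [63.9 67.  69.1]
w 4 y -20 55 x [10.5 15.3 18.8] z [119.3 122.2 124.5]
w 4 y -100 35 x [-20.7 -17.  -13.9] z [65.2 66.7 68.9]
w 4 y -100 55 x [11.4 15.2 18.7] z [118.7 122.4 124.4]
```

Fits agree: fixture yaw is −6.6°, the bar is at (391,196,136), the hinge is at (580,174), and the nest is at about (483.5,185.4). Rack yaw is 2.83°. The free rods are about 7 mm nearer than nominal, which puts the board origin at about (489.6,−160.4,93.3). Next I grip the bar.

```bash
cat >> h.py <<'E'
psi=-np.arctan(.1157); u=np.array([np.cos(psi),np.sin(psi),0]); Z=np.array([0,0,1.])
bar=np.array([391.2,196,136.]); hinge=bar+190*u; nest=hinge-97*u-41*Z
def barp(a): return hinge+190*(-np.cos(a)*u+np.sin(a)*Z)
E
python3 - <<'E'
from h import *
print(np.round(m.read_joint_pos(),2))
best=None
for s in(1,-1):
    o=ori(psi+s*np.pi/2); q=[m.inverse_kinematics(barp(a)-11*Z,o) for a in(0,.9,1.85)]
    print(s,[None if x is None else np.round(x,2) for x in q])
    if all(x is not None for x in q) and (best is None or abs(q[0][5])<best[0]): best=(abs(q[0][5]),o)
o=best[1]; np.save("obar.npy",o)
m.command_gripper(.36,30)
m.move_pose(bar+90*Z,o); m.move_straight(bar-11*Z,vel=120)
print("f",np.round(m.read_ft_force(),2),m.read_gripper_width(),m.read_t())
m.command_gripper(0,30)
print("f",np.round(m.read_ft_force(),2),m.read_gripper_width(),m.read_finger_force(),m.read_tcp_pos(),m.read_t())
E
```

```text
[-0.51  0.13 -0.01  1.42  0.    2.63]
1 [array([ 0.32,  0.04, -0.57,  0.97,  0.  ,  2.  ]), array([ 0.26,  0.04, -0.24,  1.3 ,  0.  ,  1.94]), array([0.16, 0.3 , 0.15, 1.42, 0.  , 1.85])]
-1 [array([ 0.32,  0.04, -0.57,  0.97,  0.  , -1.14]), array([ 0.26,  0.04, -0.24,  1.3 ,  0.  , -1.2 ]), array([ 0.16,  0.3 ,  0.15,  1.42,  0.  , -1.29])]
f [0.07 0.03 0.  ] 0.36045598923815764 16.0167
f [-3.33  0.57  6.45] 0.12428574665020212 29.56085443496704 [391.39139822 196.37254958 125.95221213] 16.325
```

Run:
```python
from h import *
A=list(np.linspace(.15,1.65,11))
for i,a in enumerate(A):
    m.move_straight(barp(a)-10.5*Z,vel=110)
    f=np.array(m.read_ft_force()); print(round(a,2),f.round(1),round(m.read_gripper_width(),3),round(m.read_t(),2))
    if np.linalg.norm(f)>25: print("high"); break
```

```text
0.15 [-0.3  2.7 -3.4] 0.125 16.74
0.3 [-2.5  4.5 -2.5] 0.129 17.15
0.45 [-4.2  5.1 -1. ] 0.131 17.56
0.6 [-7.4  5.3  1.6] 0.125 17.97
0.75 [-12.    5.3   6.5] 0.125 18.38
0.9 [-14.2   3.5  14.3] 0.131 18.78
1.05 [-11.6   1.1  15.5] 0.126 19.19
1.2 [-6.2  1.6 11.7] 0.128 19.6
1.35 [-3.5  1.7  8.8] 0.123 20.01
1.5 [-1.   0.9  7. ] 0.13 20.42
1.65 [-0.1 -1.   3.8] 0.127 20.82
```

Run:
```python
from h import *
for a in [1.72,1.76,1.785,1.80,1.815,1.83,1.845,1.86]:
    m.move_straight(barp(a)-10.5*Z,vel=40)
    f=np.array(m.read_ft_force()); print(round(a,3),f.round(1),np.round(np.array(m.read_tcp_pos())-barp(a)+10.5*Z,1),round(m.read_t(),2))
    if a>1.73 and f@u<-5: break
```

```text
1.72 [-0.6 -2.4  3.9] [ 0.3 -0.5 -0.1] 21.31
1.76 [ 0.1 -3.7  2.4] [ 0.3 -0.4 -0.3] 21.65
1.785 [-0.7 -4.3  2.9] [ 0.2 -0.4 -0.4] 21.92
1.8 [-0.1 -4.4  2.6] [-0.1 -0.4 -0.4] 22.17
1.815 [-7.7 -4.8  6.4] [-2.7 -0.1  0.3] 22.42
```

Run:
```python
from h import *
m.command_gripper(.36)
p=np.array(m.read_tcp_pos()); m.move_straight(p+60*Z,vel=200)
th=np.radians(25); o=ori(psi,th)
m.move_pose(nest-100*u+190*Z,ori(psi,np.radians(10)))
m.command_gripper(1.0)
k,W,p,d,out=look("n1",["board","nest","lid_bar"])
P=cloud(k,W,d); np.save("n1P.npy",P)
for n,(a,b,s) in out.items(): print(n,round(a),round(b),round(s,2))
r=m.trace("wrist","board")
if r:
    M=r[0]["pixels"]; np.save("n1M.npy",M); Q=P[M]; Q=Q[~np.isnan(Q[:,0])]
    print("trace",r[0]["score"],M.sum(),np.percentile(Q,[1,50,99],axis=0).round(1).tolist())
    E=Q[(Q[:,2]>93)&(Q[:,2]<102)]; print(len(E),cv2.minAreaRect(E[:,:2].astype(np.float32)),np.median(E[:,2]),"pred",nest)
    print(cv2.minAreaRect(Q[:,:2].astype(np.float32)))
print(m.read_t(),m.read_tcp_pos(),m.read_ft_force())
```

```text
board 317 108 0.89
trace 0.86 6311 [[433.2, 153.2, 75.7], [483.1, 185.5, 98.7], [533.4, 218.1, 120.3]]
3985 ((484.3210754394531, 185.0387420654297), (59.416656494140625, 101.69682312011719), 82.86446380615234) 98.11595666148224 pred [483.58370884 185.31120489  95.        ]
((486.65899658203125, 184.95077514648438), (65.0168228149414, 109.08744812011719), 82.71578216552734)
25.25 [384.24105947 196.79221691 285.02198258] [ 0.09031245  0.99655329 -0.47890612]
```

View pics/n1.png

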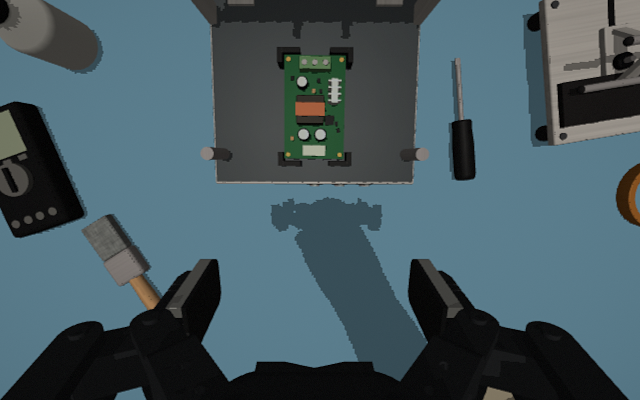

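The lid stands open. The board is at pixels (285–345, 55–160), lying in its corner pieces, and the measured centre (484,185) matches the prediction. Now I grasp it, with the tool tilted 25° so the body leans away from the lid.

```bash
cat >> h.py <<'E'
th=np.radians(25); onest=ori(psi,th); tz=R.from_rotvec(onest).as_matrix()[:,2]
bc=np.array([483.9,185.2,96.5])
E
python3 - <<'E'
from h import *
g=bc+10*tz
m.move_pose(g+70*Z,onest); m.move_straight(g,vel=80)
print(np.round(m.read_ft_force(),1),m.read_t())
m.command_gripper(0,30)
print(np.round(m.read_ft_force(),1),m.read_gripper_width(),m.read_finger_force(),np.round(m.read_tcp_pos()-g,1))
m.move_straight(g+12*Z,vel=25)
print(np.round(m.read_ft_force(),1),m.read_gripper_width())
m.move_straight(g+110*Z,vel=100)
print(np.round(m.read_ft_force(),1),m.read_gripper_width(),m.read_t(),np.round(m.read_joint_pos(),2))
k,W,p,d,out=look("g1",["board"]); P=cloud(k,W,d)
r=m.trace("wrist","board")
if r:
    M=r[0]["pixels"];Q=P[M];Q=Q[~np.isnan(Q[:,0])]
    T=R.from_rotvec(m.read_eef_rot()).as_matrix(); L=(Q-m.read_tcp_pos())@T
    Lb=R.from_euler('y',0).apply(L)
    print(r[0]["score"],len(Q),np.percentile(Q-np.array([0,0,110]),[1,50,99],axis=0).round(1).tolist())
    print(cv2.minAreaRect(Q[:,:2].astype(np.float32)))
    S=Q[abs(Q[:,2]-np.median(Q[:,2]))<4]; A=np.c_[S[:,:2]-bc[:2],np.ones(len(S))]; print("plane",np.linalg.lstsq(A,S[:,2],rcond=None)[0].round(3))
E
```

```text
[0.9 0.2 0.5] 26.975
[-2.3 -0.6  6.1] 0.6880669778721081 31.473650336265564 [0.6 0.2 1. ]
[ 0.  -0.7 -1.1] 0.691064908522801
[ 0.3 -0.3 -1.1] 0.6901139565559194 29.1083 [ 0.34 -0.11 -0.62  0.67 -0.19 -2.73]
0.77 26263 [[449.6, 152.6, 94.5], [489.9, 184.3, 96.8], [532.4, 215.8, 118.3]]
((485.9484558105469, 184.27737426757812), (115.53478240966797, 150.65711975097656), 82.70438385009766)
plane [-7.00000e-03 -4.00000e-03  2.06144e+02]
```

View pics/g1.png

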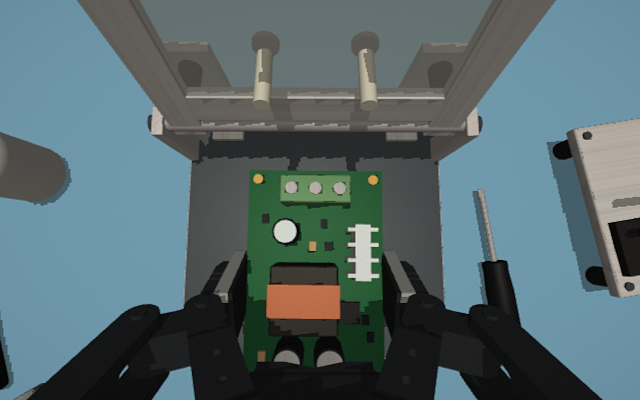

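The board is held level at its long edges in g1: edges at x≈248 and 382, the far end at y≈170, clear of the push rods. Next I swing it to a point above the free half.

```bash
cat >> h.py <<'E'
a_r=np.radians(2.83); Tn=R.from_rotvec(onest).as_matrix()
v=Tn.T@(np.array([483.5,185.0,203.1])-(bc+10*tz+110*Z))
orack=ori(a_r,np.radians(35),np.pi); Tr=R.from_rotvec(orack).as_matrix()
rx=np.array([np.cos(a_r),np.sin(a_r),0]); ry=np.array([-np.sin(a_r),np.cos(a_r),0])
O=np.array([489.6,-160.4,93.3])
G=O-Tr@v   # TCP for the nominal leaning pose
E
python3 - <<'E'
from h import *
B=Tr@Tn.T@R.from_euler('z',psi).as_matrix()
print("board axes rack: normal",[round(float(B[:,2]@e),3) for e in(rx,ry,Z)],"x",[round(float(B[:,0]@e),3) for e in(rx,ry,Z)],v.round(1),G.round(1))
g=bc+10*tz
m.move_straight(g-110*u+170*Z,vel=250)
m.move_pose(G-25*rx+100*Z,orack)
print(np.round(m.read_joint_pos(),2),m.read_t(),m.read_gripper_width())
k,W,p,d,out=look("r1",["board"]); P=cloud(k,W,d); np.save("r1P.npy",P)
E
```

```text
board axes rack: normal [-0.866, 0.0, 0.5] x [-0.5, -0.0, -0.866] [-1.8  0.2 -7.1] [ 492.2 -160.5   86.5]
[-0.69 -0.22 -0.8   0.52  0.4  -0.65] 31.6 0.68738795804608
```

View pics/r1.png

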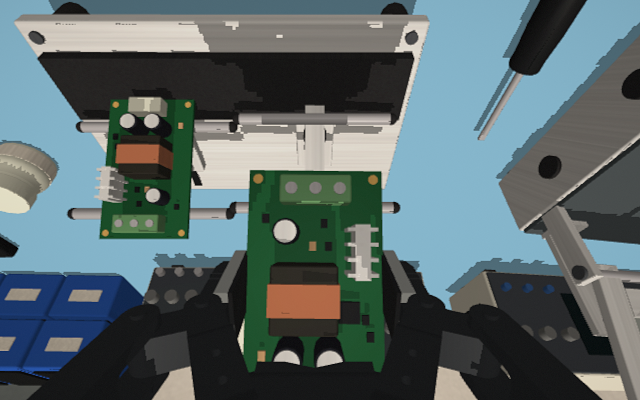

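The board hangs component side out above the free half. Its lower end is at (250–382, 170), with the free rods behind it at about (230–400, 118/208). I check its tilt by depth, then approach.

Run:
```python
from h import *
P=np.load("r1P.npy"); z=np.load("r1.npz"); T=np.array(m.read_tcp_pos())
s=P[175:360,250:382].reshape(-1,3); o=T+Tr@v; L=(s-o)@np.c_[rx,ry,Z]
n=np.array([-.866,0,.5]); e=np.array([.5,0,.866]); h=L@n; t=L@e
K=abs(h-3)<2.5; A=np.c_[t[K],L[K,1],np.ones(K.sum())]; c=np.linalg.lstsq(A,h[K],rcond=None)[0]
print("tilt/slope",c.round(4),"lower end t",np.percentile(t[K],.5).round(1),"y",np.percentile(L[K,1],[.5,99.5]).round(1))
m.move_straight(G-25*rx+6*Z,vel=120)
m.wait(.2); f0=np.array(m.read_ft_force()); print("f0",f0.round(2))
x=-14.; m.move_straight(G+x*rx+6*Z,vel=60)
while x<8:
    x+=1.5; m.move_straight(G+x*rx+6*Z,vel=20)
    f=np.array(m.read_ft_force())-f0; print(x,f.round(1),round(m.read_t(),2))
    if f@rx<-2.: break
```

```text
tilt/slope [0.0000e+00 3.0000e-03 4.0356e+00] lower end t -48.2 y [-28.6  29.6]
f0 [ 0.08  0.74 -1.58]
-12.5 [-0.3 -0.6  1.2] 33.42
-11.0 [-0.1 -1.  -0.2] 33.67
-9.5 [ 0.6 -0.2  0.2] 33.92
-8.0 [-0.3 -0.   0.5] 34.17
-6.5 [-0.  -1.2 -0.1] 34.42
-5.0 [ 0.  -0.5  0.4] 34.67
-3.5 [-0.2 -0.6 -0.1] 34.92
-2.0 [-0.6 -1.3  1. ] 35.17
-0.5 [0.6 0.2 0.9] 35.42
1.0 [-0.4 -0.3 -1. ] 35.67
2.5 [ 0.4 -1.1  0.4] 35.92
4.0 [ 0.5 -0.7  1.1] 36.17
5.5 [-6.6 -0.6  5. ] 36.42
```

Run:
```python
from h import *
f0=np.array([-.1,.1,-1.3])
p=G+4.9*rx+6*Z; e=.5*rx+.866*Z
m.move_straight(p,vel=20); print((np.array(m.read_ft_force())-f0).round(1))
s=3.; m.move_straight(p-s*e,vel=30)
while s<13:
    s+=.8; m.move_straight(p-s*e,vel=15)
    f=np.mean([m.read_ft_force() for _ in range(3)],0)-f0; print(round(s,1),f.round(1),round(f@e,1),round(m.read_t(),2))
    if f@e>3: break
k,W,pp,d,out=look("r2",[]); P=cloud(k,W,d); np.save("r2P.npy",P)
L=(P[175:360,250:382].reshape(-1,3)-O)@np.c_[rx,ry,Z]
n=np.array([-.866,0,.5]);h=L@n;t=L@np.array([.5,0,.866]);K=abs(h-3)<3; A=np.c_[t[K],L[K,1],np.ones(K.sum())]
print(np.linalg.lstsq(A,h[K],rcond=None)[0].round(4),np.percentile(t[K],.5),np.percentile(L[K,1],[.5,99.5]).round(1))
```

```text
[-2.6 -0.1  1.7]
3.8 [-7.8  1.3 12.2] 6.7 37.17
[2.4000e-03 3.0000e-03 2.9835e+00] -42.30173778460527 [-28.7  29.5]
```

Run:
```python
from h import *
n=np.array([-.866,0,.5]);e=np.array([.5,0,.866]);B=np.c_[rx,ry,Z]
T=np.array(m.read_tcp_pos()); print("TCP-G in rack",((T-G)@B).round(2),"f",np.round(m.read_ft_force(),1),m.read_gripper_width())
for tag,t0 in(("r1",G-25*rx+100*Z),("r2",T)):
    P=np.load(tag+"P.npy"); p=np.load(tag+".npz")["p"].astype(int)
    green=(p[...,1]>p[...,0]+12)&(p[...,1]>p[...,2]+8); c=np.zeros_like(green);c[150:200,245:390]=1
    s=P[green&c]; s=s[~np.isnan(s[:,0])]; L=(s-(t0+Tr@v))@B; h=L@n;t=L@e; K=abs(h-3)<4
    print(tag,K.sum(),"h",np.median(h[K]).round(2),"t low",np.percentile(t[K],[0,1,5]).round(1),"row min",np.where((green&c).any(1))[0][:3])
    lw=(s-O)@B; print(" abs low z",np.percentile(lw[K][:,2]+O[2],[0,1]).round(1),"h abs",np.median(lw[K]@n).round(2))
```

```text
TCP-G in rack [ 3.88 -0.51  4.12] f [-7.9  1.2 10.6] 0.6951113585682334
r1 1835 h 3.79 t low [-51.2 -50.7 -50.4] row min [170 171 172]
 abs low z [150.  151.1] h abs 75.44
r2 1876 h 4.17 t low [-50.6 -50.4 -50. ] row min [170 171 172]
 abs low z [55.  55.7] h abs 2.87
```

The lower edge is still about 3.5 mm above the ledge, so the load is friction against the rods. I back off along the normal, lower until the ledge is felt, then come back in lightly.

Run:
```python
from h import *
B=np.c_[rx,ry,Z]; nw=-.866*rx+.5*Z; e=.5*rx+.866*Z
T=np.array(m.read_tcp_pos()); p=T+5*nw+.0*e
m.move_straight(p,vel=40); m.wait(.15)
f0=np.mean([m.read_ft_force() for _ in range(4)],0); print("f0",f0.round(2), ((np.array(m.read_tcp_pos())-G)@B).round(2),round(m.read_t(),2))
s=0.
while s<10:
    s+=.8; m.move_straight(p-s*e,vel=15)
    f=np.mean([m.read_ft_force() for _ in range(3)],0)-f0; print(round(s,1),f.round(1),round(m.read_t(),2))
    if f[2]>2.5: break
print(((np.array(m.read_tcp_pos())-G)@B).round(2))
```

```text
f0 [ 0.32  0.2  -1.03] [-0.52 -0.44  6.39] 37.65
0.8 [-1.4 -0.3  0.5] 37.9
1.6 [-0.3  0.4 -0.1] 38.15
2.4 [-0.1  0.  -0.4] 38.4
3.2 [-0.3 -0.   0.3] 38.65
4.0 [-0.4  0.6 -1. ] 38.9
4.8 [-0.9 -0.6 -0.1] 39.15
5.6 [-0.6 -0.2 -1.1] 39.4
6.4 [-1.3 -0.3  0.2] 39.65
7.2 [-0.2 -0.7 -1.2] 39.9
8.0 [-0.5 -0.4  0.8] 40.15
8.8 [0.9 1.9 3.3] 40.4
[-4.19 -0.67 -0.37]
```

Run:
```python
from h import *
B=np.c_[rx,ry,Z]; e=.5*rx+.866*Z
b=G-.6*ry
z=.5; x=-4.
m.move_straight(b+x*rx+z*Z,vel=20)
x=-.8; m.move_straight(b+x*rx+z*Z,vel=25); m.wait(.1)
f0=np.mean([m.read_ft_force() for _ in range(4)],0); print("f0",f0.round(2))
while x<4:
    x+=.5; m.move_straight(b+x*rx+z*Z,vel=12)
    f=np.mean([m.read_ft_force() for _ in range(4)],0)-f0; print(round(x,1),f.round(1),round(m.read_t(),2))
    if f@rx<-1.5: break
m.move_straight(b+x*rx+z*Z-.4*e,vel=10)
print((np.mean([m.read_ft_force() for _ in range(4)],0)-f0).round(1),((np.array(m.read_tcp_pos())-G)@B).round(2))
```

```text
f0 [-0.31 -0.49 -1.3 ]
-0.3 [0.5 1.3 0. ] 41.27
0.2 [ 0.8 -0.1 -0.5] 41.52
0.7 [0.6 0.8 0.3] 41.77
1.2 [ 1.   1.  -0.6] 42.02
1.7 [-2.   0.3  2. ] 42.27
[-3.2  1.7  4.1] [ 1.49 -0.57  0.27]
```

Run:
```python
from h import *
m.command_gripper(.76); m.command_gripper(.95)
t=np.array(m.read_tcp_pos()); print(np.round(m.read_ft_force(),1))
m.move_straight(t-25*Tr[:,2],vel=40); m.move_straight(t-130*Tr[:,2],vel=150)
k,W,p,d,out=look("r3",[]); P=cloud(k,W,d)
B=np.c_[rx,ry,Z]; n=np.array([-.866,0,.5]);e=np.array([.5,0,.866])
g=(p[...,1].astype(int)>p[...,0].astype(int)+12)&(p[...,1].astype(int)>p[...,2].astype(int)+8)
for y0 in(0,-116):
    L=(P[g]-O)@B; K=(abs(L[:,1]-y0)<45)&(abs(L@n-3)<14 )
    L=L[K]; h=L@n; K=abs(h-np.median(h))<3; A=np.c_[(L@e)[K],L[K,1]-y0,np.ones(K.sum())]
    print(y0,K.sum(),"h fit",np.linalg.lstsq(A,h[K],rcond=None)[0].round(4),"t",np.percentile((L@e)[K],[.5,99.5]).round(1),"y",np.percentile(L[K,1],[.5,99.5]).round(1),cv2.minAreaRect(np.c_[(L@e)[K],L[K,1]].astype(np.float32)))
print(m.read_t())
```

```text
[-0.3 -0.1  0.3]
0 5204 h fit [-3.2000e-03 -3.0000e-04  3.1062e+00] t [-50.2  49.3] y [-29.4  29.7] ((-0.6152915954589844, -0.1881866455078125), (60.373985290527344, 100.01624298095703), 89.96215057373047)
-116 4451 h fit [-5.000e-04  1.000e-03 -3.491e+00] t [-46.1  52.8] y [-146.2  -86.3] ((2.967327117919922, -116.80863952636719), (99.87240600585938, 61.93108367919922), 0.09950456023216248)
44.7417
```

View pics/r3.png

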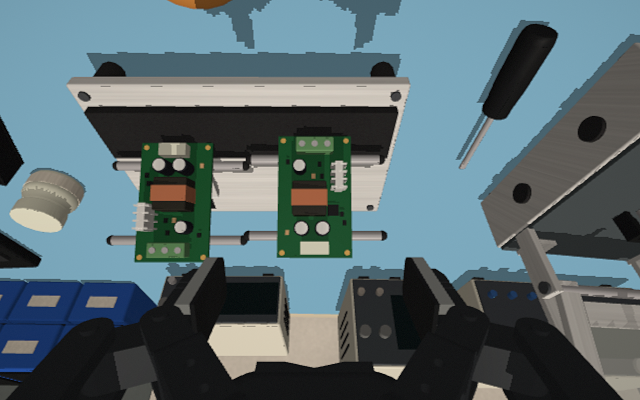

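r3 shows our board at pixels (278–352, 135–257), flat on both rods and on the ledge. It is centred within 0.2 mm and the other board is undisturbed. I check the lid once more, then hand in.

Run:
```python
from h import *
k,W=cam("top"); p,d=m.camera("top"); P=cloud(k,W,d).reshape(-1,3)
b=barp(1.8); K=np.linalg.norm(P-b,axis=1)<70; print(b.round(), K.sum(), np.nanmax(P[K][:,2]) if K.any() else "", P[K&(P[:,2]>310)].mean(0).round(1))
if (K&(P[:,2]>310)).sum()>3: m.finish_job(); print("done",m.read_t())
```

```text
[623. 169. 321.] 456 330.51768614149273 [621.5 164.6 324.1]
the job is handed in; nothing more can be done
the job is handed in; nothing more can be done
```

The job is handed in at about 45 s of the 67 s limit: the lid is open on its stop, and the driver board leans flat, component side out, on both rods and the ledge, within about 0.2 mm of the middle of the free half. The finished board read undisturbed; I did not check the other bench items individually.

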